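# Free a travel bar and slide a tray of cups down onto the cup warmer

## Robot

A 7-joint arm with a two-finger parallel gripper is mounted at the origin on a cart in front of the work surface, level with it; the furniture and walls round the work are solid. World frame = base frame: x ahead of the robot, y to its left, z up, the work surface at z = 0. Lengths are in m, angles in degrees, forces in N, time in s.
With the tool pointing down it reaches from about 0.4 to 0.875 m from the base axis. Payload 4.4 kg.
Tool frame: the origin (TCP) lies at the very end of the fingers, on their centre line; the grasp point (between the pads) lies 19 mm behind it; z points along the fingers, y is the line along which they close (so a half turn about z gives the same grasp; the last joint's range is limited). The gripper opens to 85 mm and grips with 20 to 120 N. Pads are 22 mm wide; open, the fingers measure 114 mm over their backs; the gripper's body (76 mm by 85 mm) begins 54 mm behind the grasp point. The pads swing forward as they close: fully open they stand 13 mm farther back than shut.
Start: joints at [62.063, 36.005, 2.206, 86.941, -1.547, 57.084, -1.146], TCP at [0.266, -0.593, 0.192] pointing down, gripper open.
Joint ranges: [-175.42, 175.42], [-21.48, 121.26], [-71.46, 75.88], [10.55, 141.38], [-63.04, 243.04], [13.31, 113.54], [-168.57, 168.57]. Speed limits (degrees/s): [147.25, 147.25, 180, 180, 180, 180, 180].

## Interface

Orientations are given as a 3x3 rotation matrix whose columns are the frame's x, y, z axes.
In Python, from station import robot gives the robot as it stands. The module is installed in compiled form; this text tells all that it offers.
- The arm moves only by the shell command python3 -m inch 'ROWS' [OPENING]. ROWS is JSON, a list that holds one entry, the list of rows, each a list of 4 numbers: the shift along the world's x, y, z in mm, then the turn about the world's z in rad. A call has 1 to 12 rows; each row shifts and turns the commanded pose from where the row before left it; what a row does not reach is not made up. A row lasts 1/8 s, in which the tool goes at most 62.5 mm and 10.7 degrees, less where a joint would pass 70% of its speed; a pose out of reach is approached as far as the arm can. A call with a gripper value outside its range is refused whole. OPENING is the closure, from 0 (fully open) to 1 (shut), set as the call begins (- or left out, the last holds). The fingers move at their own pace and stop on an object; the grip force is fixed at half the most. Time passes only in rows, so rows that do not move let the fingers close. It gives the time, the measured TCP pose, the force, the opening and the grip force at its end, in the units of the state.
- robot.read_state(): the state, without advancing time (a new reading comes with each control period).
- robot.capture(name): name is "scene" or "top" or "wrist"; returns a dict with "pixels" (420x560x3 uint8, blue, green, red), "depth" (420x560 float32, m along the optical axis (not along the pixel's ray), 0 where there is no reading), "camera_matrix" (3x3 intrinsics, pixels), "R" (3x3) and "t" (3): a world point X has camera coordinates R X + t; the wrist camera has in their place "mount" (4x4, takes a point from camera to tool coordinates, whose origin is the TCP and whose axes are the flange's). Camera axes: x right, y down, z forward; pixel columns grow to the right and rows downward; lengths in m; the calibration is good to about 2 mm. A picture is of the moment at which its call begins: read the wrist's pose just before it.
- robot.sign_off(): hands the job in; it is judged then, once.
Trained networks look in the newest picture that a camera, given by its name, has taken for a name from the list of things; names that differ only in an ending like _2 or _b are one class to them, and where a whole thing is asked for, a point or a joint stands for the part that bears it (a point fixed in the world has none). Each returns a list of dicts, best first, with "conf" (0 to 1); they miss things now and then, are a little off and sometimes report something else, mostly with a low value. They report only what shows in the picture. A call takes as long as a camera call.
- robot.silhouettes(camera, label): "mask" (420x560 bool, what is visible of it) and "box" ([left, top, width, height] in pixels, round what is visible of it).
The state is a dict: "time_s": time; "joint_pos": joint angles; "joint_velocities": joint speeds; "joint_torque": joint torques, N m; "position": TCP position; "tcp_rot": TCP orientation; "ft_force": force on the tool from outside, world axes, zero at the start; "wrist_torque": the same for the moment, N m; "width": opening from 0.0 (shut) to 1.0 (fully open); "grip_force": force on a finger pad.
Only numpy, scipy, OpenCV 4.12 (cv2) and the standard library are available. Lean on these libraries where they do the work, as an engineer would, in place of code of your own. Each camera call takes 0.05 s, during which the arm holds its last target. There are 200 camera calls.

## Task

Clean cups have come up from the wash-up in a carrier, held in by its travel bar. Lift the bar straight up out of its two U brackets, keeping it level, and lay it along the middle of the black rubber mat with its grip upward; then push the tray out of the carrier, over the step, and along the cup warmer until it lies flat against the warmer's end rail. Slide the tray, do not lift it; keep both cups standing in it and leave everything else where it is.

Things in the scene. Friction and masses are not known exactly. Their poses are not given: they have to be found in the camera images.
- cup_carrier: Blue tray carrier with aluminium deck, fixed, 230 mm long x 188 mm wide. Origin: centre of its underside on the counter; +x is the way the tray leaves, toward the warmer; z up. Deck top z = 45 mm, from x = -115 to +115. Side fences to z = 77, 172 mm apart inside, x = -115 to +78. At its rear end only two corner stops (to z = 66): the 120 mm between them is open for fingers behind the tray.
- bracket_far (a point): Floor of the slot of the U bracket farther from the robot, at the carrier's mouth (carrier x = 97, y = +90, z = 55 mm). Open-topped steel U, slot 18 mm wide in the carrier's x, prongs rising 25 mm above this point (to 80 mm above the counter).
- bracket_near (a point): The same point of the other U bracket, nearer the robot (carrier y = -90 mm).
- travel_bar: Loose aluminium bar, 222 mm long (its y), 12 mm wide (x), 160 g, lying in both U brackets, origin 51 mm above the counter. Origin: middle of its underside (underside of the end caps); z up. Bar z = 4 to 22 mm; black end caps 24 mm wide, 26 tall at y = +-99 to +-111. In the middle a black grip 12 mm thick (x), 64 long (y), z = 22 to 58, pinched from above.
- cup_tray: Loose flat steel tray, 180 mm long (its x, about the carrier's +x), 160 mm wide (y), rim 24 mm high, walls and floor 4 mm thick, about 0.45 kg, carrying two cups (tops 101 mm above the counter). Origin: centre of its underside; z up. It starts on the carrier deck behind the bar, its tail within 12 mm of the rear corner stops.
- mug_a: Green cup, loose, standing in the tray on the side away from the robot: 65 mm across, 94 mm with its handle, 52 mm tall, 136 g. Origin: centre of its outline (handle included) at its underside; the handle points along its -y, roughly toward the tail of the tray; z up.
- mug_b: The other, identical green cup, beside it in the tray on the robot's side. Origin and axes as for the first.
- cup_warmer: Low steel cup warmer with dark flat plate, fixed, 220 mm long x 194 wide, 4 to 14 mm beyond the carrier's mouth. Origin: centre of its underside on the counter; +x leads away from the carrier; z up. Plate top z = 35 mm (a step of 10 mm down from the carrier deck), open at x = -110. Side rails 182 mm apart inside, and an end rail, up to z = 52. Tray against the end rail: tray origin at x = +15 mm.
- end_rail (a point): Foot of the inner face of the warmer's end rail, in the middle (warmer x = 105, y = 0, z = 35 mm), where the tray's leading edge must arrive.
- bar_mat: Black rubber mat lying on the counter at the robot's right, fixed, 250 mm (its x) x 100 mm (its y) x 5 mm. Origin: centre of its underside; z up.
- milk_jug: Steel milk jug, loose bystander behind the carrier, about 113 mm over its handle, 98 mm tall. Origin: centre of its outline at its underside.
- dosing_cup: Small steel cup, loose bystander standing on the flat black brew scale, 59 mm across, 50 mm tall. Origin: centre of its underside.
- sweet_jar: Small jar with yellow lid, loose bystander beyond the mat, 64 mm across, 82 mm tall. Origin: centre of its underside.

How it is judged:
By the outcome, as a careful person would: the job done as asked, in the order asked, and still so for the second after the job is handed in, with the robot touching nothing.
It also fails if it takes over 70 s, if anything falls off the work surface, if the arm or the gripper's body presses on something with over 40 N, if the wrist force passes 120 N, or if a joint passes its speed limit or range.

## Working session

There is one attempt and no reset: what is moved stays moved. The work goes in short steps, Python scripts to look and compute and a shell command to move; the robot and the scene stay as the last step left them, time stands still between calls to the robot, and variables do not carry over. Pictures are saved under pics/ and viewed, at most 10 in all, crops included, and the job is handed in when it is done.

```bash
mkdir -p pics
cat > h.py <<'E'
import numpy as np, cv2
from station import robot
def cap(n):
    s=robot.read_state(); c=robot.capture(n)
    if n=="wrist":
        T=np.eye(4);T[:3,:3]=s["tcp_rot"];T[:3,3]=s["position"]
        c["M"]=T@np.array(c["mount"])
    else:
        M=np.eye(4);R=np.array(c["R"]);M[:3,:3]=R.T;M[:3,3]=-R.T@np.array(c["t"]);c["M"]=M
    return c
def cloud(c):
    d=c["depth"];K=np.array(c["camera_matrix"]);v,u=np.indices(d.shape)
    P=np.stack([(u-K[0,2])/K[0,0]*d,(v-K[1,2])/K[1,1]*d,d],-1)
    W=P@c["M"][:3,:3].T+c["M"][:3,3]; W[d<=0]=np.nan
    return W
def rect(p):
    (cx,cy),(w,h),a=cv2.minAreaRect((p[:,:2]*1000).astype(np.float32)); return np.round([cx,cy,w,h,a],1)
E
python3 - <<'E'
from h import *
c={}
for n in ("scene","top"):
    c=cap(n);cv2.imwrite(f"pics/{n}.png",c["pixels"]);W=cloud(c)
    np.savez(f"{n}.npz",W=W,px=c["pixels"])
    print(n,"cam at",c["M"][:3,3].round(3))
    for l in "cup_carrier travel_bar cup_tray mug_a cup_warmer bar_mat milk_jug dosing_cup sweet_jar".split():
        for r in robot.silhouettes(n,l)[:2]:
            p=W[r["mask"]];p=p[~np.isnan(p[:,0])]
            if len(p)<10: continue
            print(l,round(r["conf"],2),r["box"],rect(p),"med",np.median(p,0).round(3),"z95",np.percentile(p[:,2],95).round(3))
E
```

```text
scene cam at [-0.6    0.659  0.705]
cup_carrier 0.69 [145.3, 228.7, 106.0, 60.3] [505.2 192.  237.5 190.7  83. ] med [0.423 0.227 0.044] z95 0.074
cup_carrier 0.52 [317.9, 173.8, 19.0, 30.2] [ 711.8 -373.6   58.6  225.1   51.1] med [ 0.635 -0.313  0.051] z95 0.082
travel_bar 0.82 [216.7, 212.3, 37.7, 42.2] [552.5  80.9  54.  325.4  75.7] med [0.487 0.099 0.072] z95 0.106
travel_bar 0.17 [145.9, 213.6, 110.6, 75.0] [558.4 188.6 230.7 292.8  85.3] med [0.423 0.228 0.044] z95 0.074
cup_tray 0.94 [150.9, 217.6, 85.2, 44.3] [516.3 192.2 201.9 192.2  85.2] med [0.533 0.163 0.05 ] z95 0.071
mug_a 0.93 [163.2, 214.6, 35.5, 24.4] [641.9 175.8  85.9 249.7  63.3] med [0.559 0.214 0.091] z95 0.1
mug_a 0.8 [167.7, 230.6, 41.7, 25.9] [501.8 240.6 133.6  85.1  24.9] med [0.477 0.227 0.085] z95 0.1
cup_warmer 0.9 [239.3, 204.2, 90.5, 59.6] [538.7 -62.7 303.3 306.6  84.7] med [ 0.469 -0.044  0.034] z95 0.049
cup_warmer 0.63 [143.8, 216.6, 109.0, 71.2] [558.8 188.9 230.2 293.1  85. ] med [0.423 0.227 0.044] z95 0.075
bar_mat 0.59 [336.6, 205.4, 32.5, 21.8] [ 311.9 -128.3   90.6  707.3   47.4] med [ 0.
[... 1010 characters left out ...]
 med [0.561 0.214 0.072] z95 0.101
cup_warmer 0.57 [232.2, 198.8, 89.1, 87.8] [498.8 -37.2 229.  215.1  84.4] med [ 0.494 -0.041  0.035] z95 0.05
bar_mat 0.67 [369.3, 216.4, 46.1, 101.2] [ 434.  -339.5  250.9  100.2    5. ] med [ 0.43  -0.34   0.003] z95 0.007
milk_jug 0.82 [223.4, 134.0, 31.5, 40.2] [737.4  61.4  88.7 108.8  55. ] med [0.743 0.066 0.042] z95 0.095
dosing_cup 0.71 [159.0, 141.8, 26.8, 28.1] [737.8 243.8  87.1  60.7  30.8] med [0.733 0.241 0.03 ] z95 0.068
dosing_cup 0.3 [220.1, 130.5, 33.8, 43.8] [744.5  67.6 126.4  93.8  43.1] med [0.744 0.067 0.042] z95 0.095
sweet_jar 0.92 [370.6, 167.8, 32.7, 26.8] [ 652.2 -325.5   59.1   59.1   11.2] med [ 0.647 -0.32   0.08 ] z95 0.084
```

```bash
python3 -c "
from h import *
s=robot.read_state()
for k in s: print(k,np.round(s[k],3).tolist())"
```

```text
time_s 1.0
joint_pos [62.065, 36.006, 2.205, 86.942, -1.546, 57.084, -1.144]
joint_velocities [0.009, 0.056, 0.071, -0.056, 0.032, -0.096, 0.002]
joint_torque [0.0, -56.329, 1.226, -19.379, 0.011, 0.002, -0.0]
position [0.266, -0.593, 0.192]
tcp_rot [[0.912, 0.409, 0.0], [0.409, -0.912, 0.0], [0.0, -0.0, -1.0]]
ft_force [-0.635, -1.164, -0.072]
wrist_torque [0.062, 0.024, -0.007]
grip_force 0.0
width 0.997
```

Run:
```python
from h import *
d=np.load("top.npz");W=d["W"];px=d["px"]
cv2.imwrite("pics/t2.png",cv2.resize(px[110:330,120:440],None,fx=2.5,fy=2.5,interpolation=cv2.INTER_CUBIC))
def sel(x0,x1,y0,y1,z0,z1):
    m=(W[...,0]>x0)&(W[...,0]<x1)&(W[...,1]>y0)&(W[...,1]<y1)&(W[...,2]>z0)&(W[...,2]<z1);return W[m]
g=sel(.4,.62,.05,.14,.095,.12);print("grip",rect(g),len(g),g[:,2].max(),g[:,:2].mean(0))
b=sel(.38,.64,.05,.14,.068,.12);print("bar",rect(b),len(b))
w=sel(.35,.65,-.2,.1,.046,.056);print("warmer rails",rect(w))
p=sel(.35,.65,-.2,.1,.03,.040);print("plate",rect(p))
m=sel(.25,.6,-.45,-.2,.002,.012);print("mat",rect(m))
f=sel(.35,.65,.1,.35,.0735,.083);print("fences",rect(f))
t=sel(.41,.62,.1,.32,.064,.0725);print("trayrim",rect(t))
for c in (.094,.104):
  pass
for l in robot.silhouettes("top","bracket_far")+robot.silhouettes("top","bracket_near"): print(l["box"],l["conf"])
```

```text
grip [508.1  93.2  12.1  63.9  85.2] 139 0.11317155489847397 [0.50719563 0.09257171]
bar [509.  108.7  67.4 221.6  87.7] 768
warmer rails [495.6 -21.9 254.7 209.1  86. ]
plate [495.5 -26.5 233.9 195.   85.9]
mat [ 440.4 -322.9  319.   245.7    0. ]
fences [507.4 199.7 212.1 204.   85.6]
trayrim [514.  199.6 213.4 191.6  85.4]
[136.3, 194.8, 99.1, 79.1] 0.89
[134.2, 193.0, 104.2, 77.5] 0.94
```

View pics/t2.png

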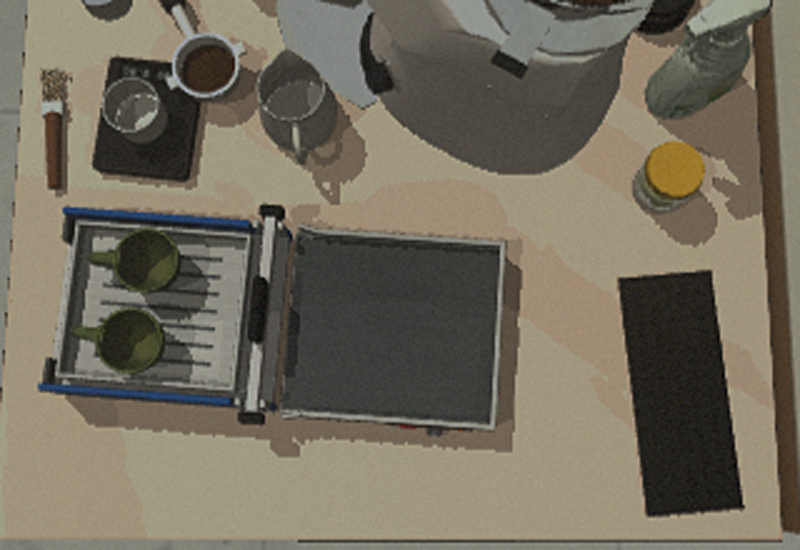

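View pics/scene.png

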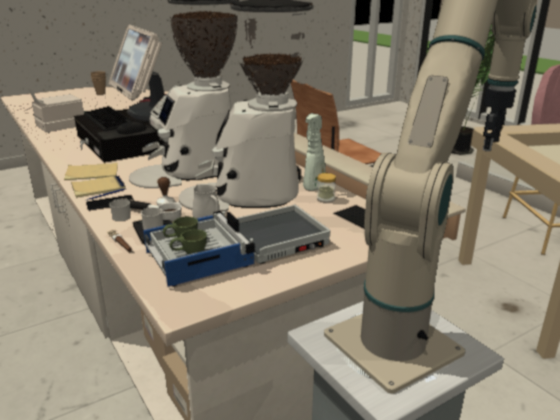

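The top picture shows the bar at (260,310) with its grip in the middle, the cups behind it to the left, the warmer to the right and the mat at (680,390). The networks' carrier, bar and warmer positions agree with it.

```bash
python3 -m inch '[[[20,57,0,-0.045],[20,57,0,-0.045],[20,57,0,-0.045],[20,57,0,-0.045],[20,57,0,-0.045],[20,57,0,-0.045],[20,57,0,-0.045],[20,57,0,-0.045],[20,57,0,-0.045],[20,57,0,-0.045],[20,57,0,-0.045],[15,40,0,0]]]' 0.3; python3 -m inch '[[[0,0,0,0],[0,0,0,0]]]'
python3 - <<'E'
from h import *
c=cap("wrist");W=cloud(c);cv2.imwrite("pics/w1.png",c["pixels"]);np.savez("w1.npz",W=W)
s=robot.read_state();print(s["position"],np.round(s["tcp_rot"],3).tolist())
for l in ("travel_bar",):
  for r in robot.silhouettes("wrist",l)[:2]:
    p=W[r["mask"]];p=p[~np.isnan(p[:,0])];print(r["conf"],r["box"],rect(p))
    for a,b in ((.066,.078),(.104,.12)):
        q=p[(p[:,2]>a)&(p[:,2]<b)]
        if len(q)>5: print(a,rect(q),np.median(q[:,2]))
E
```

```text
time_s: 2.6
position: [0.5019, 0.0773, 0.1924]
tcp_rot: [[0.997, -0.071, 0.001], [-0.071, -0.997, 0.001], [0.001, -0.001, -1.0]]
ft_force: [-0.2, -0.7, 0.8]
width: 0.694
grip_force: 0.0
time_s: 2.85
position: [0.5007, 0.0731, 0.192]
tcp_rot: [[0.997, -0.074, -0.001], [-0.074, -0.997, -0.001], [-0.0, 0.001, -1.0]]
ft_force: [-0.1, 0.2, 0.7]
width: 0.7
grip_force: 0.0
[0.50071555 0.07246903 0.19210795] [[0.997, -0.075, -0.0], [-0.075, -0.997, -0.001], [-0.0, 0.001, -1.0]]
0.65 [226.3, 36.4, 36.3, 267.2] [499.9  99.7  31.8 259.9  85.8]
0.066 [508.5  95.1  23.9 222.   85.6] 0.07219967300496671
0.104 [508.9  95.3  11.9  63.4  85.7] 0.10746706422089145
```

View pics/w1.png

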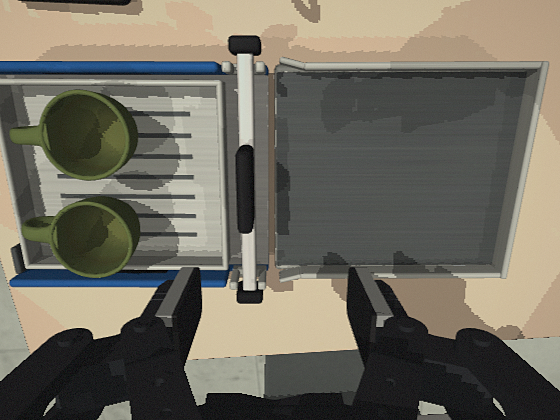

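The wrist picture shows the grip at (245,188), aligned between the fingers. The cups stand behind it and the warmer lies ahead.

```bash
python3 -m inch '[[[4,11,0,0],[4,11,0,0],[0,0,-30,0],[0,0,-30,0],[0,0,-30,0],[0,0,-23,0],[0,0,0,0],[0,0,0,0]]]' ; python3 -m inch '[[[0,0,0,0],[0,0,0,0],[0,0,0,0],[0,0,0,0],[0,0,0,0],[0,0,0,0]]]' 1
```

```text
time_s: 3.95
position: [0.5099, 0.0964, 0.0798]
tcp_rot: [[0.997, -0.073, 0.001], [-0.073, -0.997, 0.0], [0.001, -0.0, -1.0]]
ft_force: [-0.3, -0.1, -0.0]
width: 0.697
grip_force: 0.0
time_s: 4.7
position: [0.5091, 0.096, 0.0791]
tcp_rot: [[0.997, -0.073, 0.0], [-0.073, -0.997, -0.0], [0.0, 0.0, -1.0]]
ft_force: [1.1, -0.0, -0.3]
width: 0.001
grip_force: 0.0
```

Run:
```python
from h import *
c=cap("wrist");s=cap("top")
cv2.imwrite("pics/g1.png",np.hstack([cv2.resize(c["pixels"][:,100:460],(510,595)),cv2.resize(s["pixels"][170:300,180:250],(290,595))]))
st=robot.read_state();print(st["width"],st["grip_force"],st["ft_force"])
```

```text
0.004690797386122095 0.0 [-0.57485205 -0.08860562 -0.82121718]
```

View pics/g1.png

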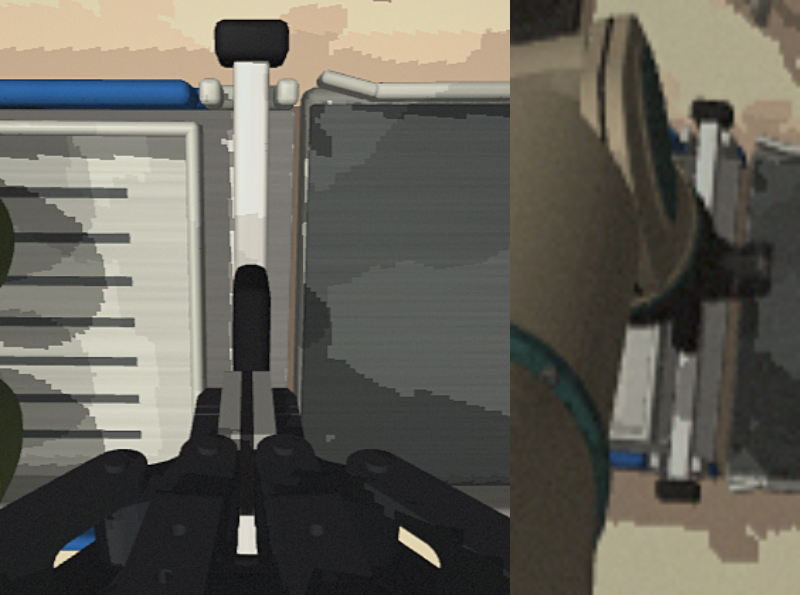

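Run:
```python
from h import *
c=cap("wrist");W=cloud(c)
# g1 left panel: x px = 100+X*360/510 ; y= Y*420/595
for X,Y in ((230,380),(230,400),(230,430),(247,400),(264,400),(264,380),(210,400),(285,400),(252,300),(252,360),(240,360),(265,360)):
    u=int(100+X*360/510);v=int(Y*420/595);print(X,Y,W[v,u].round(4),c["pixels"][v,u])
```

```text
230 380 [0.5201 0.1003 0.127 ] [ 98 104 105]
230 400 [0.5198 0.1    0.1379] [ 96 103 101]
230 430 [0.5202 0.0995 0.1528] [68 71 71]
247 400 [0.5205 0.0956 0.1398] [26 27 27]
264 400 [0.5195 0.0913 0.1384] [ 96  99 101]
264 380 [0.5193 0.0909 0.1267] [ 96 101 101]
210 400 [0.5169 0.1058 0.1316] [36 28 31]
285 400 [0.5154 0.0856 0.1316] [31 37 35]
252 300 [0.5368 0.0931 0.1073] [39 37 35]
252 360 [0.517  0.0945 0.1074] [39 39 41]
240 360 [0.5175 0.098  0.108 ] [28 34 27]
265 360 [0.5162 0.0901 0.1063] [28 26 31]
```

Run:
```python
from h import *
W=np.load("w1.npz")["W"]
m=np.zeros(W.shape[:2],bool);m[250:330,130:400]=1
P=W[m&(W[...,2]>.13)];print(len(P),P[:,2].min())
for u in (185,192,198,352,358,366):
    col=W[255:330,u];i=np.where(col[:,2]>.13)[0][:3];print(u,255+i,col[i].round(4).tolist())
```

```text
5776 0.2346899308733872
185 [267 268 269] [[0.5137, 0.1078, 0.2383], [0.5142, 0.1073, 0.2402], [0.514, 0.1072, 0.2407]]
192 [267 268 269] [[0.5138, 0.1049, 0.2389], [0.5141, 0.1045, 0.2405], [0.5135, 0.1046, 0.2402]]
198 [267 268 269] [[0.5126, 0.1031, 0.2368], [0.5124, 0.103, 0.2373], [0.5118, 0.1031, 0.2369]]
352 [267 268 269] [[0.5089, 0.0421, 0.2383], [0.5087, 0.0422, 0.2388], [0.5098, 0.0428, 0.2418]]
358 [267 268 269] [[0.509, 0.0399, 0.239], [0.5093, 0.0402, 0.2403], [0.5094, 0.0404, 0.2414]]
366 [267 268 269] [[0.5089, 0.0368, 0.2393], [0.5092, 0.0372, 0.2407], [0.5087, 0.0371, 0.2405]]
```

The closed fingers end at z ≈ 0.122 while the reported TCP is 0.079, and the first wrist picture gives the same offset. The real fingertips are therefore about 43 mm short of the reported TCP, so I closed above the grip. I'll open and go 43 mm lower.

```bash
python3 -m inch '[[[0,-1,0,0],[0,0,0,0],[0,0,0,0],[0,0,-15,0],[0,0,-15,0],[0,0,-12,0],[0,0,0,0],[0,0,0,0]]]' 0.4; python3 -m inch '[[[0,0,0,0],[0,0,0,0],[0,0,0,0],[0,0,0,0],[0,0,0,0]]]' 1
```

```text
time_s: 5.85
position: [0.5092, 0.095, 0.037]
tcp_rot: [[0.997, -0.073, -0.0], [-0.073, -0.997, -0.0], [-0.0, 0.0, -1.0]]
ft_force: [-0.4, 0.1, 0.5]
width: 0.597
grip_force: 0.0
time_s: 6.48
position: [0.5095, 0.095, 0.0376]
tcp_rot: [[0.997, -0.073, 0.001], [-0.073, -0.997, 0.0], [0.001, -0.0, -1.0]]
ft_force: [-0.4, 0.6, 6.0]
width: 0.132
grip_force: 58.9
```

```bash
python3 -m inch '[[[0,0,5,0],[0,0,8,0],[0,0,10,0],[0,0,12,0],[0,0,15,0],[0,0,15,0],[0,0,15,0],[0,0,10,0],[0,0,0,0]]]'
python3 - <<'E'
from h import *
W=np.load("top.npz")["W"]
m=(W[...,1]<.05)&(W[...,1]>-.3)&(W[...,0]<.72)&(W[...,2]>.06)&(W[...,0]>.4)
print(np.nanmin(W[m][:,0]) if m.any() else None)
c=cap("wrist");V=cloud(c)
r=robot.silhouettes("wrist","travel_bar")
for q in r[:1]:
    p=V[q["mask"]];p=p[~np.isnan(p[:,0])&(p[:,2]>.12)];print(rect(p))
    for x in np.arange(.42,.64,.02):
        a=p[abs(p[:,0]-x)<.01]
        if len(a): print(round(x,2),np.percentile(a[:,2],[10,50,90]).round(4),np.median(a[:,1]).round(4))
m=cap("top");Wt=cloud(m);q=Wt[(Wt[...,0]>.28)&(Wt[...,0]<.58)&(Wt[...,1]>-.41)&(Wt[...,1]<-.26)&(m["pixels"].max(-1)<60)];print("mat",rect(q))
E
```

```text
time_s: 7.6
position: [0.5097, 0.0951, 0.128]
tcp_rot: [[0.997, -0.073, 0.002], [-0.073, -0.997, 0.0], [0.002, -0.001, -1.0]]
ft_force: [1.0, -0.3, -2.7]
width: 0.13
grip_force: 58.4
0.642528780290929
[529.8  94.3  23.9 173.   85.7]
0.44 [0.1614 0.1619 0.1623] 0.1005
0.48 [0.1962 0.1977 0.1987] 0.0974
0.5 [0.1965 0.1979 0.1988] 0.0963
0.52 [0.1965 0.1979 0.1988] 0.0948
0.54 [0.162  0.1881 0.1982] 0.0934
0.56 [0.1614 0.1623 0.1632] 0.0918
0.58 [0.1615 0.1624 0.1632] 0.0902
0.6 [0.1612 0.1626 0.1658] 0.0886
0.62 [0.1653 0.1663 0.1673] 0.089
mat [ 434.2 -339.6  248.3  101.6    5. ]
```

```bash
python3 -m inch '[[[-20,-15,0,0.015],[-30,-30,0,0.015],[-25,-40,0,0.015],[0,-45,0,0.015],[0,-45,0,0.015],[0,-45,0,0.015],[0,-45,0,0.015],[0,-45,0,0.015],[0,-45,0,0.015],[0,-40,0,0.015],[0,-25,0,0.013],[0,-15,0,0]]]';python3 -m inch '[[[0,0,-15,0],[0,0,-30,0],[0,0,-30,0],[0,0,-30,0],[0,0,-15,0],[0,0,0,0],[0,0,0,0]]]'
python3 - <<'E'
from h import *
m=cap("top");W=cloud(m);c=cap("wrist");V=cloud(c)
for n,U,k in (("top",W,0),("wrist",V,0)):
    for q in robot.silhouettes(n,"travel_bar")[:2]:
        p=U[q["mask"]];p=p[~np.isnan(p[:,0])&(p[:,2]>.025)];print(n,q["conf"],rect(p) if len(p)>5 else 0)
        p=p[abs(p[:,2]-.046)<.013]
        if n=="wrist" and len(p): print(np.percentile(p[:,2],[5,50,95]), np.polyfit(p[:,0],p[:,1],1), np.median(p,0))
s=robot.read_state();print(s["position"],s["ft_force"])
E
```

```text
time_s: 9.25
position: [0.4333, -0.3413, 0.1263]
tcp_rot: [[0.996, 0.088, -0.001], [0.088, -0.996, 0.001], [-0.001, -0.001, -1.0]]
ft_force: [-0.2, -0.2, -1.9]
width: 0.129
grip_force: 58.5
time_s: 10.12
position: [0.4349, -0.3401, 0.0078]
tcp_rot: [[0.996, 0.09, 0.001], [0.09, -0.996, -0.001], [0.001, 0.001, -1.0]]
ft_force: [0.8, -0.8, -1.4]
width: 0.13
grip_force: 58.6
top 0.67 [ 433.  -331.5  222.3   42.1    4.9]
wrist 0.98 [ 455.5 -334.6  172.2   23.8    2.8]
[0.04114622 0.04276125 0.04748835] [ 0.08560511 -0.37669554] [ 0.5114319  -0.3335549   0.04276125]
[ 0.43473637 -0.34046248  0.00806505] [ 0.24229671 -0.0711106  -1.83983446]
```

```bash
python3 -m inch '[[[0,0.5,-8,0],[0,0,-4,0],[0,0,-2,0],[0,0,-2,0],[0,0,0,0],[0,0,0,0]]]'
```

```text
time_s: 11.08
position: [0.4342, -0.3395, -0.0088]
tcp_rot: [[0.996, 0.09, 0.0], [0.09, -0.996, -0.0], [0.0, 0.0, -1.0]]
ft_force: [-0.7, -0.9, -1.9]
width: 0.134
grip_force: 58.7
```

```bash
python3 -m inch '[[[0,0,-1,0],[0,0,0,0],[0,0,0,0]]]'; python3 -m inch '[[[0,0,-0.7,0],[0,0,0,0],[0,0,0,0]]]'
```

```text
time_s: 11.45
position: [0.4343, -0.3397, -0.0094]
tcp_rot: [[0.996, 0.09, 0.0], [0.09, -0.996, -0.0], [0.0, 0.0, -1.0]]
ft_force: [-1.6, 0.5, 5.4]
width: 0.133
grip_force: 59.6
time_s: 11.82
position: [0.4343, -0.3397, -0.0094]
tcp_rot: [[0.996, 0.09, 0.001], [0.09, -0.996, -0.001], [0.001, 0.001, -1.0]]
ft_force: [-1.9, 1.2, 12.4]
width: 0.131
grip_force: 60.9
```

```bash
python3 -m inch '[[[0,0,0.7,0],[0,0,0,0],[0,0,0,0],[0,0,0,0],[0,0,10,0],[0,0,30,0],[0,0,50,0],[0,0,50,0],[0,0,50,0],[0,0,10,0],[0,0,0,0]]]' 0.4
python3 - <<'E'
from h import *
s=robot.read_state();print(s["position"],s["joint_pos"])
c=cap("wrist");print(np.round(c["mount"],3).tolist());V=cloud(c)
q=robot.silhouettes("wrist","travel_bar")[0];p=V[q["mask"]];p=p[(p[:,2]>.02)];print("bar",q["conf"],rect(p),np.percentile(p[:,2],[5,50,99]))
m=cap("top");W=cloud(m);np.savez("top2.npz",W=W,px=m["pixels"])
cv2.imwrite("pics/t3.png",cv2.resize(m["pixels"][170:300,120:280],None,fx=4.6,fy=4.6,interpolation=cv2.INTER_CUBIC))
for l in ("cup_tray","mug_a","cup_warmer","travel_bar"):
    for r in robot.silhouettes("top",l)[:2]:
        p=W[r["mask"]];p=p[~np.isnan(p[:,0])];print(l,round(r["conf"],2),rect(p))
def sel(z0,z1,y0,y1,x0=.38,x1=.65):
    k=(W[...,0]>x0)&(W[...,0]<x1)&(W[...,1]>y0)&(W[...,1]<y1)&(W[...,2]>z0)&(W[...,2]<z1);return W[k]
# tray local profile along carrier axis through handle-free centre
ax=np.array([-.076,-.997]);ay=np.array([.997,-.076]);o=np.array([.5085,.0955])
A=W.reshape(-1,3);u=(A[:,:2]-o)@ax;v=(A[:,:2]-o)@ay
for name,lo,hi in (("mid",-8,8),("-60",-66,-54),("60",54,66)):
    k=(abs(v*1000-(lo+hi)/2)<(hi-lo)/2)&(u>-.25)&(u<.27)
    o_=np.argsort(u[k]);print(name,[(int(a*1000),int(b*1000)) for a,b in zip(u[k][o_],A[k][o_][:,2])][::2])
E
```

```text
time_s: 13.2
position: [0.4343, -0.3396, 0.1909]
tcp_rot: [[0.996, 0.09, 0.001], [0.09, -0.996, -0.001], [0.001, 0.001, -1.0]]
ft_force: [-0.0, 0.3, 0.0]
width: 0.602
grip_force: 0.0
[ 0.43425847 -0.33962242  0.19089019] [ 35.58987446  27.87036394  -0.70540644 103.06621081   0.43574484
  48.97875726 -50.17941909]
[[0.0, -0.955, -0.295, 0.075], [1.0, 0.0, 0.001, -0.001], [-0.0, -0.295, 0.955, -0.181], [0.0, 0.0, 0.0, 1.0]]
bar 0.88 [ 433.5 -339.   220.6   23.8    5.2] [0.02370985 0.02635911 0.06223496]
cup_tray 0.96 [517.1 205.9 189.  160.8  85.4]
mug_a 0.76 [553.7 216.   62.3  83.5  15.1]
mug_a 0.56 [478.3 225.2  75.1  74.6  37.3]
cup_warmer 0.89 [497.3 -40.1 233.1 213.7  85.1]
cup_warmer 0.73 [482.9 224.9  82.6  61.4  50.6]
travel_bar 0.97 [ 431.1 -313.5  219.5   81.1    4.6]
mid [(-249, -1), (-247, 0), (-247, 0), (-245, 1), (-245, -2), (-243, 3), (-242, 0), (-242, 0), (-241, 0), (-240, -2), (-239, 2), (-239, -2), (-236, -1), (-236, 2), (-236, 3), (-235, -3), (-234, 0), (-233, -2), (-232, -3), (-232, -3), (-231, 2), (-229, -1), (-229, -1), (-227, 1), (-227, -2), (-226, 0), (-225, 0)
[... 15416 characters left out ...]
35), (193, 36), (195, 34), (195, 33), (198, 35), (198, 33), (200, 34), (201, 32), (203, 34), (203, 34), (205, 31), (206, 36), (208, 35), (208, 35), (211, 34), (211, 32), (211, 33), (213, 29), (214, 32), (216, 32), (216, 36), (218, 35), (219, 35), (219, 30), (221, 37), (222, 32), (224, 36), (224, 34), (224, 35), (226, 34), (227, 35), (229, 34), (229, 33), (230, 32), (232, 33), (232, 29), (234, 37), (234, 36), (237, 36), (237, 33), (238, 52), (239, 51), (241, 60), (241, 54), (243, 51), (243, 53), (250, -1), (250, -2), (253, 0), (253, 1), (253, -2), (255, 3), (256, 1), (258, 2), (258, -3), (259, -2), (261, -3), (261, -3), (263, 0), (264, -1), (266, 2), (266, -1), (267, -4), (269, 1), (269, -2)]
```

View pics/t3.png

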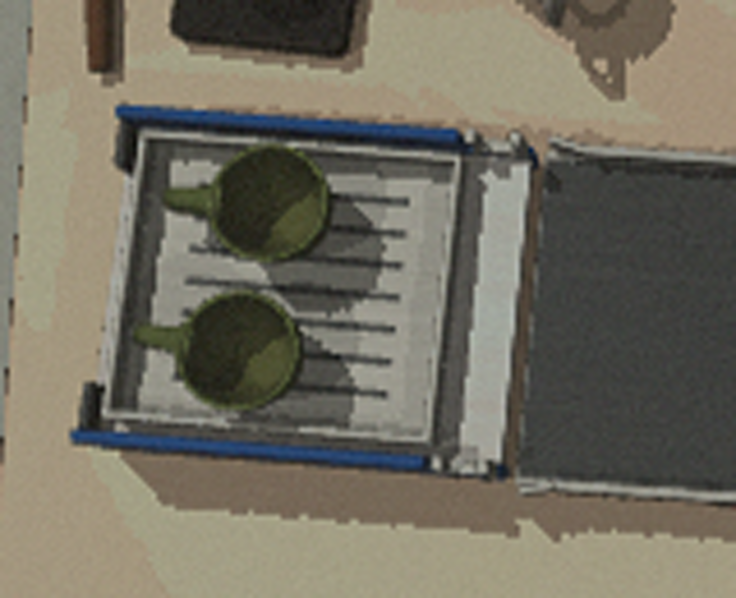

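The bar lies centred on the mat at (433.5, -339), angle 5.2°. The crop shows the slot cleared, with both cups in the tray and their handles (at (140,335) and (165,200)) inside its tail wall (at (115,300)). I'll go behind the tail.

```bash
python3 -m inch '[[[6,44,0,0.0937],[6,44,0,0.0937],[6,44,0,0.0937],[6,44,0,0.0937],[6,44,0,0.0937],[6,44,0,0.0937],[6,44,0,0.0937],[6,44,0,0.0937],[6,44,0,0.0937],[6,44,0,0.0937],[6,44,0,0.0937],[6,44,0,0.0937]]]' 0.65;python3 -m inch '[[[7,44,0,0.0937],[7,44,0,0.0937],[6,44,0,0.0937],[0,0,0,0],[0,0,0,0],[0,0,0,0]]]'
python3 - <<'E'
from h import *
c=cap("wrist");W=cloud(c);cv2.imwrite("pics/w2.png",c["pixels"])
A=W.reshape(-1,3);ax=np.array([-.076,-.997]);ay=np.array([.997,-.076]);o=np.array([.5085,.0955])
u=(A[:,:2]-o)@ax*1000;v=(A[:,:2]-o)@ay*1000
s=robot.read_state();p=np.array(s["position"][:2])-o;print("tcp u,v",p@ax*1000,p@ay*1000)
for lo,hi in ((-50,-30),(-10,10),(30,50)):
    k=(v>lo)&(v<hi)&(u>-250)&(u<-100)&(A[:,2]<.15)&(A[:,2]>.060)
    if k.any(): print(lo,np.percentile(u[k],[0,2,10]).round(1))
k=(A[:,2]<.072)&(A[:,2]>.064)&(u>-200)&(u<-180)
print("tail rim v",v[k].min() if k.any() else None, v[k].max() if k.any() else None)
E
```

```text
time_s: 15.05
position: [0.5061, 0.1897, 0.1897]
tcp_rot: [[0.346, 0.938, -0.001], [0.938, -0.346, -0.0], [-0.0, -0.0, -1.0]]
ft_force: [0.2, 0.0, 0.6]
width: 0.35
grip_force: 0.0
time_s: 15.8
position: [0.5264, 0.3186, 0.1898]
tcp_rot: [[0.078, 0.997, -0.0], [0.997, -0.078, -0.001], [-0.001, -0.0, -1.0]]
ft_force: [0.8, 0.3, -0.1]
width: 0.351
grip_force: 0.0
tcp u,v -223.99882432217717 0.9470620097246857
-50 [-199.4 -199.1 -198.6]
-10 [-199.2 -198.8 -198.5]
30 [-198.9 -198.6 -198.3]
tail rim v -87.54859050029744 226.3393029272371
```

View pics/w2.png

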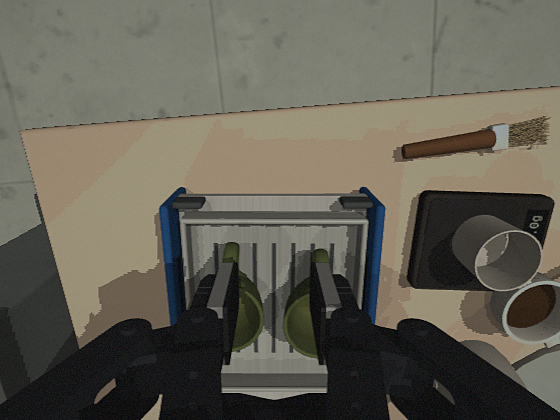

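The wrist picture shows the tail wall (row 218), the corner stops at (190,203) and (357,203), and the fingers centred between them. The space behind the carrier is clear, so I'll descend there.

```bash
python3 -m inch '[[[0,4,-10,0],[0,0,-30,0],[0,0,-40,0],[0,0,-40,0],[0,0,-30,0],[0,0,-20,0],[0,0,-12,0],[0,0,0,0],[0,0,0,0]]]'; python3 -m inch '[[[-0.4,-6,0,0],[-0.4,-5,0,0],[-0.3,-4,0,0],[-0.3,-4,0,0],[-0.3,-4,0,0],[0,0,0,0]]]'
```

```text
time_s: 16.98
position: [0.5269, 0.3251, 0.0091]
tcp_rot: [[0.075, 0.997, 0.002], [0.997, -0.075, 0.001], [0.001, 0.001, -1.0]]
ft_force: [-0.3, 0.0, -0.1]
width: 0.347
grip_force: 0.0
time_s: 17.73
position: [0.5244, 0.3024, 0.0082]
tcp_rot: [[0.075, 0.997, 0.0], [0.997, -0.075, 0.002], [0.002, 0.0, -1.0]]
ft_force: [-0.6, 2.6, -0.1]
width: 0.348
grip_force: 1.4
```

```bash
python3 -m inch '[[[-0.2,-3,0,0],[-0.4,-5,0,0],[-0.6,-8,0,0],[-0.6,-8,0,0],[-0.6,-8,0,0],[-0.6,-8,0,0],[-0.6,-8,0,0],[-0.6,-8,0,0],[-0.6,-8,0,0],[-0.6,-8,0,0],[-0.6,-8,0,0],[-0.4,-6,0,0]]]'
python3 - <<'E'
from h import *
m=cap("top");W=cloud(m)
for l in ("cup_tray","mug_a"):
    for r in robot.silhouettes("top",l)[:2]:
        p=W[r["mask"]];p=p[~np.isnan(p[:,0])];print(l,round(r["conf"],2),rect(p),np.percentile(p[:,2],98))
cv2.imwrite("pics/t4.png",cv2.resize(m["pixels"][170:300,120:340],None,fx=3.5,fy=3.5,interpolation=cv2.INTER_CUBIC))
E
```

```text
time_s: 19.23
position: [0.518, 0.215, 0.0082]
tcp_rot: [[0.076, 0.997, 0.0], [0.997, -0.076, 0.0], [0.0, 0.0, -1.0]]
ft_force: [0.5, 5.2, -0.8]
width: 0.35
grip_force: 2.6
cup_tray 0.74 [511.  112.6 180.6 162.9  86.3] 0.07190639701238971
cup_tray 0.32 [ 652.1 -325.    59.4   58.3    1.9] 0.08477983444380915
mug_a 0.91 [556.  124.5  83.6  64.5  57. ] 0.10228359707700496
mug_a 0.64 [462.8 101.3 168.   64.3  75. ] 0.10213519362782003
```

View pics/t4.png

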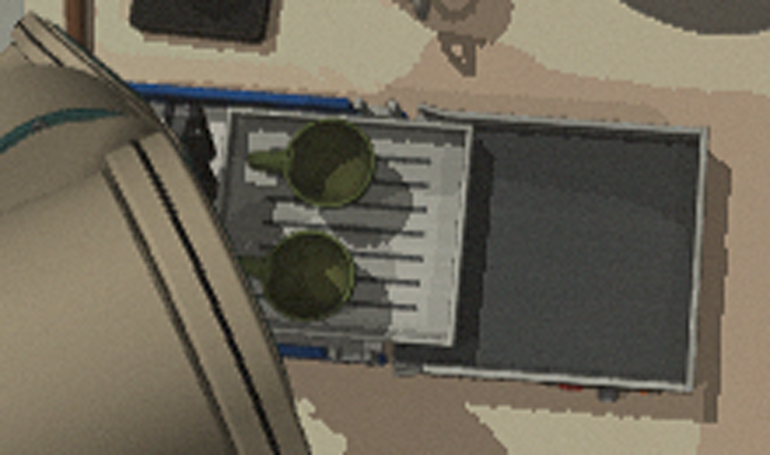

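The tray lies half across the gap, parallel to the warmer rails and inside them (its front corners at (472,125) and (445,345)). Both cups are standing, so I'll go on gently over the step.

```bash
python3 -m inch '[[[-0.3,-4,0,0],[-0.5,-6,0,0],[-0.5,-6,0,0],[-0.5,-6,0,0],[-0.5,-6,0,0],[-0.5,-6,0,0],[-0.5,-6,0,0],[-0.5,-6,0,0],[-0.5,-6,0,0],[-0.5,-6,0,0],[-0.5,-6,0,0],[-0.5,-6,0,0]]]'; python3 -m inch '[[[-0.5,-6,0,0],[-0.5,-6,0,0],[-0.5,-6,0,0],[-0.5,-6,0,0],[-0.4,-5,0,0],[-0.4,-5,0,0]]]'
python3 - <<'E'
from h import *
m=cap("top");W=cloud(m)
A=W.reshape(-1,3);ax=np.array([-.076,-.997]);ay=np.array([.997,-.076]);o=np.array([.5085,.0955])
for l in ("cup_tray","mug_a"):
    for r in robot.silhouettes("top",l)[:2]:
        p=W[r["mask"]];p=p[~np.isnan(p[:,0])];print(l,round(r["conf"],2),rect(p),np.percentile(p[:,2],98))
        if l=="cup_tray": 
            u=(p[:,:2]-o)@ax*1000;print(np.percentile(u,[1,99]))
E
```

```text
time_s: 20.88
position: [0.5131, 0.1481, 0.0088]
tcp_rot: [[0.074, 0.997, 0.002], [0.997, -0.074, 0.004], [0.004, 0.002, -1.0]]
ft_force: [-0.2, 7.7, 5.2]
width: 0.351
grip_force: 4.0
time_s: 21.62
position: [0.5091, 0.1111, 0.0079]
tcp_rot: [[0.075, 0.997, -0.001], [0.997, -0.075, -0.0], [-0.0, -0.001, -1.0]]
ft_force: [1.1, 4.3, -1.3]
width: 0.349
grip_force: 1.9
cup_tray 0.62 [505.1   7.8 179.8 167.1  85.7] 0.06890637569667157
[  4.79159794 176.44728461]
mug_a 0.68 [545.7   3.3  64.5  46.1  28.2] 0.09806735201185521
```

```bash
python3 -m inch '[[[-0.2,-3,-1,0],[-0.3,-4,-1,0],[-0.3,-4,0,0],[-0.3,-4,0,0],[-0.3,-4,0,0],[-0.3,-4,0,0],[-0.3,-4,0,0],[-0.3,-4,0,0],[-0.3,-4,0,0],[-0.3,-4,0,0]]]'
python3 - <<'E'
from h import *
m=cap("top");W=cloud(m)
ax=np.array([-.076,-.997]);o=np.array([.5085,.0955])
for l in ("cup_tray","mug_a"):
    for r in robot.silhouettes("top",l)[:2]:
        p=W[r["mask"]];p=p[~np.isnan(p[:,0])];print(l,round(r["conf"],2),rect(p),np.percentile(p[:,2],98))
cv2.imwrite("pics/t5.png",cv2.resize(m["pixels"][170:300,140:340],None,fx=3.8,fy=3.8,interpolation=cv2.INTER_CUBIC))
E
```

```text
time_s: 23.02
position: [0.5063, 0.072, 0.006]
tcp_rot: [[0.076, 0.997, -0.0], [0.997, -0.076, -0.0], [-0.0, -0.0, -1.0]]
ft_force: [0.2, 3.3, -2.5]
width: 0.349
grip_force: 1.7
cup_tray 0.82 [533.4 -73.5 228.9 118.6  41.1] 0.062255077781401845
mug_a 0.6 [557.6 -31.2  56.9  24.4  81.1] 0.09218312434414536
```

View pics/t5.png

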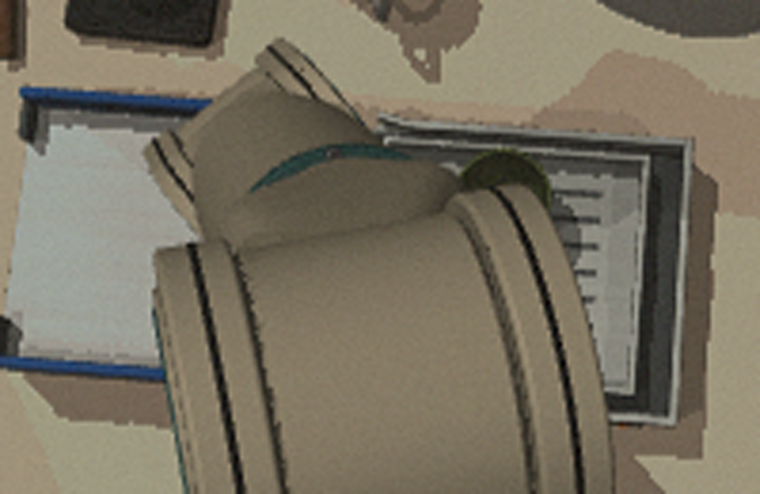

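The tray has dropped flat onto the warmer, with its rim and the cup tops 10 mm lower. Its front edge (645,160) is about 25 mm short of the end rail (690,140). I'll finish the push gently and watch the force.

```bash
python3 -m inch '[[[-0.3,-4,0,0],[-0.3,-4,0,0],[-0.3,-4,0,0],[-0.2,-3,0,0],[-0.2,-3,0,0],[0,0,0,0]]]'; python3 -m inch '[[[-0.1,-2,0,0],[-0.1,-2,0,0],[0,0,0,0]]]';python3 -m inch '[[[-0.1,-1.5,0,0],[0,0,0,0]]]'
```

```text
time_s: 23.92
position: [0.5053, 0.0539, 0.0062]
tcp_rot: [[0.076, 0.997, 0.0], [0.997, -0.076, -0.0], [-0.0, 0.0, -1.0]]
ft_force: [-0.2, 2.5, -1.2]
width: 0.349
grip_force: 1.5
time_s: 24.3
position: [0.5051, 0.0505, 0.0062]
tcp_rot: [[0.075, 0.997, 0.0], [0.997, -0.075, 0.0], [0.0, 0.0, -1.0]]
ft_force: [0.5, 4.2, -0.3]
width: 0.35
grip_force: 2.2
time_s: 24.55
position: [0.5051, 0.0492, 0.0062]
tcp_rot: [[0.075, 0.997, 0.0], [0.997, -0.075, 0.0], [0.0, 0.0, -1.0]]
ft_force: [1.0, 5.3, -0.2]
width: 0.349
grip_force: 2.4
```

```bash
python3 -m inch '[[[-0.1,-1,0,0],[0,0,0,0]]]'; python3 -m inch '[[[-0.1,-1,0,0],[0,0,0,0]]]';python3 -m inch '[[[-0.1,-1,0,0],[0,0,0,0]]]'
```

```text
time_s: 24.8
position: [0.505, 0.0487, 0.0062]
tcp_rot: [[0.075, 0.997, 0.001], [0.997, -0.075, 0.001], [0.001, 0.0, -1.0]]
ft_force: [0.7, 5.5, 0.2]
width: 0.349
grip_force: 2.9
time_s: 25.05
position: [0.505, 0.0487, 0.0062]
tcp_rot: [[0.074, 0.997, 0.001], [0.997, -0.074, 0.002], [0.002, 0.001, -1.0]]
ft_force: [-0.3, 8.0, -0.1]
width: 0.351
grip_force: 3.8
time_s: 25.3
position: [0.505, 0.0487, 0.0062]
tcp_rot: [[0.074, 0.997, 0.001], [0.997, -0.074, 0.004], [0.004, 0.001, -1.0]]
ft_force: [-0.7, 9.4, -0.3]
width: 0.352
grip_force: 4.7
```

The position is fixed at u ≈ 47 mm, as predicted, and the force is rising, so the tray is seated. I'll press slightly more to square it, then back off, rise and look.

```bash
python3 -m inch '[[[-0.1,-1.5,0,0],[0,0,0,0],[0,0,0,0]]]'; python3 -m inch '[[[0.3,4,0,0],[0.7,10,0,0],[1,12,0,0],[0,0,20,0],[0,0,45,0],[0,0,50,0],[0,0,45,0],[-10,50,0,0],[-10,50,0,0],[-10,50,0,0],[-10,50,0,0],[0,30,0,0]]]'; python3 -m inch '[[[0,0,0,0],[0,0,0,0]]]'
python3 - <<'E'
from h import *
m=cap("top");W=cloud(m)
for l in ("cup_tray","mug_a","cup_warmer","travel_bar","milk_jug","dosing_cup","sweet_jar"):
    for r in robot.silhouettes("top",l)[:2]:
        p=W[r["mask"]];p=p[~np.isnan(p[:,0])];print(l,round(r["conf"],2),rect(p),np.percentile(p[:,2],98).round(3))
cv2.imwrite("pics/t6.png",cv2.resize(m["pixels"][110:330,120:440],None,fx=2.5,fy=2.5,interpolation=cv2.INTER_CUBIC))
ax=np.array([-.076,-.997]);ay=np.array([.997,-.076]);o=np.array([.5085,.0955]);A=W.reshape(-1,3)
u=(A[:,:2]-o)@ax*1000;v=(A[:,:2]-o)@ay*1000
for c in range(-65,75,20):
    k=(abs(v-c)<9)&(u>20)&(u<100)&(A[:,2]>.052)&(A[:,2]<.066);q=(abs(v-c)<9)&(u>200)&(u<250)&(A[:,2]>.054)&(A[:,2]<.066)
    print(c,"tail",np.percentile(u[k],5).round(1) if k.any() else None,"front",np.percentile(u[q],[5,95]).round(1) if q.any() else None)
E
```

```text
time_s: 25.68
position: [0.5047, 0.0487, 0.0063]
tcp_rot: [[0.073, 0.997, 0.001], [0.997, -0.073, 0.005], [0.005, 0.001, -1.0]]
ft_force: [-0.9, 12.1, 0.5]
width: 0.348
grip_force: 6.0
time_s: 27.18
position: [0.4648, 0.3035, 0.1662]
tcp_rot: [[0.072, 0.997, -0.001], [0.997, -0.072, 0.0], [0.0, -0.001, -1.0]]
ft_force: [0.8, -0.4, -0.1]
width: 0.354
grip_force: 0.0
time_s: 27.42
position: [0.4664, 0.2992, 0.1657]
tcp_rot: [[0.076, 0.997, -0.001], [0.997, -0.076, -0.002], [-0.002, -0.0, -1.0]]
ft_force: [0.5, -0.9, 0.0]
width: 0.347
grip_force: 0.0
cup_tray 0.87 [497.5 -53.4 180.5 161.3  85.8] 0.062
cup_tray 0.69 [496.3 -33.9 225.9 210.1  87.5] 0.053
mug_a 0.81 [454.6 -28.6  62.8  81.9  21.2] 0.092
mug_a 0.73 [532.5 -41.3  61.8  83.2  27.3] 0.092
cup_warmer 0.81 [498.8 -39.4 230.7 213.8  86.4] 0.059
travel_bar 0.95 [ 433.7 -344.5  219.5   31.8    5.2] 0.063
milk_jug 0.93 [730.1  61.1  96.7  81.3  44.2] 0.098
dosing_cup 0.74 [737.3 245.7  87.3  61.   38.7] 0.07
sweet_jar 0.85 [ 651.5 -326.5   57.8   59.3   27.6] 0.085
-65 tail 59.8 front [235.8 239. ]
-45 tail 60.4 front [234.9 240.8]
-25 tail 59.0 front [235.6 241.6]
-5 tail 59.0 front [234.8 240.7]
15 tail 59.9 front [235.8 241.3]
35 tail 58.6 front [234.6 238.6]
55 tail 58.6 front [235.8 242.1]
```

View pics/t6.png

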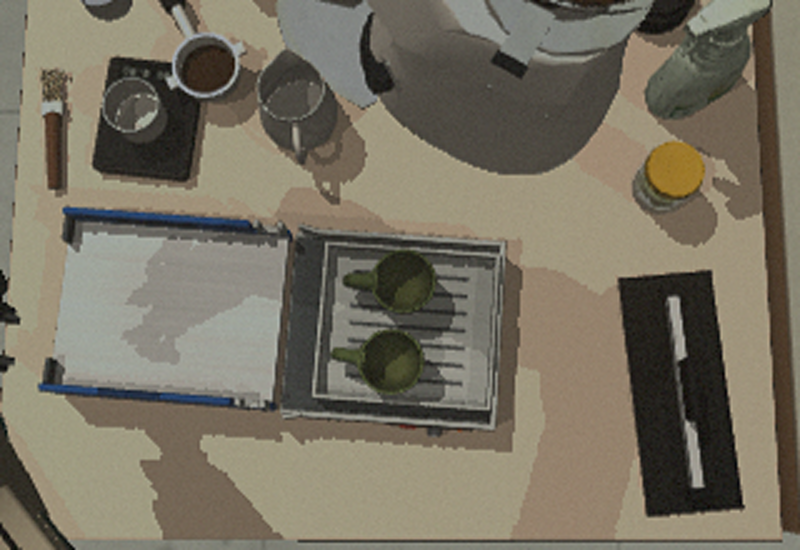

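The tray lies flat against the end rail (495,330) with both cups standing. The bar is along the middle of the mat (685,390), the bystanders are where they were, and the robot is clear.

```bash
python3 -c "
from station import robot
print(robot.sign_off())"
```

```text
the job is handed in; nothing more can be done
None
```

The job is handed in: the bar lies along the middle of the mat with its grip up, the tray is flat against the warmer's end rail with both cups standing, and nothing else was moved; it took about 27 s of the 70 s allowed.

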